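# Sort the bench parts into their trays

### The job

Sort the five loose parts lying in front of the trays into their trays: the roll of tape into the round dish, both plywood offcuts side by side in the undivided tray, and the two resin patterns with steel pins into the tray with the rib, one in each bay. Everything ends lying flat on the floor of its tray, patterns with the pin up; set the parts down rather than dropping them, and leave the yellow cup and the scraper where they are.

Things in the scene. Friction and masses are not known exactly. Their poses are not given: they have to be found in the camera images.
- open_tray: Shallow rectangular plywood tray without any rib, 116 mm along its x by 190 mm along its y, 18 mm high, walls 5 mm thick, floor of grey laminate 4 mm thick, fixed to the bench. Origin at the centre of its underside, z up. Its inside is one undivided space, 106 mm (x) by 180 mm (y).
- ribbed_tray: Shallow rectangular plywood tray divided by one rib across its middle, 116 mm along its x by 190 mm along its y, 18 mm high, walls 5 mm thick, floor of grey laminate 4 mm thick, fixed to the bench. Origin at the centre of its underside, z up. The rib, 5 mm thick and as high as the walls, runs along x at y = 0 and leaves two bays, each 106 mm (x) by 87 mm (y), centred at y = +46 and -46 mm.
- round_dish: Shallow round wooden dish, 112 mm across outside, about 100 mm inside, 18 mm high, floor 4 mm thick, fixed to the bench. Origin at the centre of its underside, z up.
- tape: Roll of yellow tape lying flat, about 44 mm across and 18 mm high, hole about 20 mm; it lies in front of the trays (another roll, at the far left of the bench, is only scenery). Origin at the centre of its underside, z up when lying as at the start (it starts flat on the bench, turned anyhow). Loose.
- ply_square: Nearly square flat plywood offcut, 58 mm along its x by 56 mm along its y, 18 mm high. Origin at the centre of its underside, z up when lying as at the start (it starts flat on the bench, turned anyhow). Loose.
- ply_oblong: Oblong flat plywood offcut, 40 mm along its x by 64 mm along its y, 18 mm high. Origin at the centre of its underside, z up when lying as at the start (it starts flat on the bench, turned anyhow). Loose.
- pattern_a: Small beige resin pattern: a flat block 39 mm along its x by 54 mm along its y, 12 mm high, with an upright round steel pin of 16 mm diameter on its centre, whose top is 28 mm above the underside; it can be lifted by the pin. Origin at the centre of its underside, z up when lying as at the start (it starts flat on the bench, turned anyhow). Loose.
- pattern_b: Small blue-grey resin pattern: a flat block 57 mm along its x by 45 mm along its y, 12 mm high, with an upright round steel pin of 16 mm diameter on its centre, whose top is 28 mm above the underside; it can be lifted by the pin. Origin at the centre of its underside, z up when lying as at the start (it starts flat on the bench, turned anyhow). Loose.
- cup: Yellow oval plastic cup standing on the bench to the left of the work, 76 x 84 mm, 46 mm high. Bystander. Origin at the centre of its underside.
- scraper: Scraper with a wooden handle lying on the bench to the right of the work, 179 x 41 mm, 22 mm high. Bystander. Origin at the centre of its underside.

How it is judged:
At the end, for the whole second after the job is handed in: Tape flat on the round dish's floor, both offcuts flat on the undivided tray's floor, one pattern pin up on the floor of each bay of the ribbed tray (tilt under 0.12 rad, underside less than 8 mm above the tray's underside, within the walls); all released and at rest (x of ply_square in the frame of open_tray between -0.04 and 0.04 m and y of ply_square in the frame of open_tray between -0.08 and 0.08 m and z of ply_square in the frame of open_tray between 0 and 0.008 m and angle between each of ply_square, ply_oblong, tape's own z axis and vertical below 0.12 rad and x of ply_oblong in the frame of open_tray between -0.04 and 0.04 m and y of ply_oblong in the frame of open_tray between -0.08 and 0.08 m and z of ply_oblong in the frame of open_tray between 0 and 0.008 m and horizontal distance between tape and round_dish below 0.033 m and z of tape in the frame of round_dish between 0 and 0.008 m and (((x of pattern_a in the frame of ribbed_tray between -0.045 and 0.045 m and y of pattern_a in the frame of ribbed_tray between 0.015 and 0.08 m and z of pattern_a in the frame of ribbed_tray between 0 and 0.008 m and angle between pattern_a's own z axis and vertical below 0.12 rad) and (x of pattern_b in the frame of ribbed_tray between -0.045 and 0.045 m and y of pattern_b in the frame of ribbed_tray between -0.08 and -0.015 m and z of pattern_b in the frame of ribbed_tray between 0 and 0.008 m and angle between pattern_b's own z axis and vertical below 0.12 rad)) or ((x of pattern_a in the frame of ribbed_tray between -0.045 and 0.045 m and y of pattern_a in the frame of ribbed_tray between -0.08 and -0.015 m and z of pattern_a in the frame of ribbed_tray between 0 and 0.008 m and angle between pattern_a's own z axis and vertical below 0.12 rad) and (x of pattern_b in the frame of ribbed_tray between -0.045 and 0.045 m and y of pattern_b in the frame of ribbed_tray between 0.015 and 0.08 m and z of pattern_b in the frame of ribbed_tray between 0 and 0.008 m and angle between pattern_b's own z axis and vertical below 0.12 rad))) and linear speed of each of tape, ply_square, ply_oblong, pattern_a, pattern_b below 0.02 m/s and contact force between the fingers and tape below 0.1 N and contact force between the fingers and ply_square below 0.1 N and contact force between the fingers and ply_oblong below 0.1 N and contact force between the fingers and pattern_a below 0.1 N and contact force between the fingers and pattern_b below 0.1 N); the robot touches nothing.
It fails at once if the yellow cup is moved by more than 15 mm (distance of cup from where it was at the start of the episode above 0.015 m).
It fails at once if the scraper is moved by more than 15 mm (distance of scraper from where it was at the start of the episode above 0.015 m).
It fails at once if one of the five parts is let go more than 45 mm above the bench ((height (world z) of tape above 0.045 m and contact force between the fingers and tape below 0.01 N) or (height (world z) of ply_square above 0.045 m and contact force between the fingers and ply_square below 0.01 N) or (height (world z) of ply_oblong above 0.045 m and contact force between the fingers and ply_oblong below 0.01 N) or (height (world z) of pattern_a above 0.045 m and contact force between the fingers and pattern_a below 0.01 N) or (height (world z) of pattern_b above 0.045 m and contact force between the fingers and pattern_b below 0.01 N)).
It also fails if it takes over 112 s, if anything falls off the work surface, if the arm or the gripper's body presses on something with over 40 N, if the wrist force passes 120 N, or if a joint passes its speed limit or range.

### The arm

A 6-joint arm with a two-finger parallel gripper is mounted at the origin on a cart in front of the work surface, level with it; the furniture and walls round the work are solid. World frame = base frame: x ahead of the robot, y to its left, z up, the work surface at z = 0. Lengths are in m, angles in rad, forces in N, time in s.
With the tool pointing down it reaches from about 0.25 to 0.85 m from the base axis. Payload 12.5 kg.
Tool frame: the origin (TCP) lies at the very end of the fingers, on their centre line; the grasp point (between the pads) lies 19 mm behind it; z points along the fingers, y is the line along which they close (so a half turn about z gives the same grasp; the last joint's range is limited). The gripper opens to 93 mm and grips with 3 to 60 N. Pads are 15 mm wide; open, the fingers measure 128 mm over their backs; the gripper's body (75 mm by 188 mm) begins 65 mm behind the grasp point.
Start: joints at [1.159, 0.351, 1.652, -0, 1.139, -0.085], TCP at [0.177, 0.521, 0.219] pointing down, gripper open.
Joint ranges: [-2.75, 2.75], [-0.79, 2.1], [0.01, 2.65], [-1.57, 4.71], [0.07, 3.14], [-2.87, 2.87]. Speed limits (rad/s): [2.22, 2.22, 2.79, 3.14, 3.14, 3.14].

### API

Orientations are given as a unit quaternion [w, x, y, z].
In Python, from cell import manip gives the robot as it stands. The module is installed in compiled form; this text tells all that it offers.
- The arm moves only by the tool servo_tool, never from a script. Its argument "increments" is a list of rows, each an object with "dp": the shift along the tool's x, y, z each as a share of 0.25 m, from -1 to 1, a list of three; "yaw": the turn about the tool's z as a share of pi/2 rad, from -1 to 1. A call has 1 to 12 rows; each row is the pose to reach, as a shift and turn from the pose commanded when the call began, along the tool's axes at that moment; what a row does not reach only later rows make up. A row lasts 1/12 s, in which the tool goes at most 41.7 mm and 7.16 degrees, less where a joint would pass 70% of its speed; a pose out of reach is approached as far as the arm can. A call with a number of a shift or a turn outside -1 to 1 is refused whole. A call with a gripper value outside its range is refused whole. "jaw" is the opening, from 0 (shut) to 1 (fully open), set as the call begins (left out, the last holds). The fingers move at their own pace and stop on an object; "grip_force" is the grip in N (left out, the last holds). Time passes only in rows, so rows that repeat a pose let the fingers close. It gives the time, the measured TCP pose, the force, the opening and the grip force at its end, in the units of the state.
- manip.get_state(): the state, without advancing time (a new reading comes with each control period).
- manip.get_image(name): name is "scene" or "top" or "wrist"; returns the picture (480x640x3 uint8, red, green, blue); there is no depth.
- manip.calibration(name): a dict with "K" (3x3 intrinsics, pixels), "xyz" and "orientation" of the camera in the world. Camera axes: x right, y down, z forward; pixel columns grow to the right and rows downward; lengths in m; the calibration is good to about 2 mm. The wrist camera is an equidistant fisheye: a pixel r from the principal point sees the ray r / f radians off the axis. A picture is of the moment at which its call begins: read the wrist's pose just before it. calibration takes no time and is no camera call; for the wrist camera it gives the pose at the moment of the call.
- manip.sign_off(): hands the job in; it is judged then, once.
Trained networks look in the newest picture that a camera, given by its name, has taken for a name from the list of things; names that differ only in an ending like _2 or _b are one class to them, and where a whole thing is asked for, a point or a joint stands for the part that bears it (a point fixed in the world has none). Each returns a list of dicts, best first, with "p" (0 to 1); they miss things now and then, are a little off and sometimes report something else, mostly with a low value. They report only what shows in the picture. A call takes as long as a camera call.
- manip.find_in(target, camera): "box" ([left, top, right, bottom] in pixels, round what is visible of it).
- manip.cut_out(target, camera): "pixels" (480x640 bool, what is visible of it) and "box" ([left, top, right, bottom] in pixels, round what is visible of it).
The state is a dict: "clock": time; "qpos": joint angles; "joint_vel": joint speeds; "joint_torque": joint torques, N m; "eef_pos": TCP position; "ee_rot": TCP orientation; "contact_force": force on the tool from outside, world axes, zero at the start; "moment": the same for the moment, N m; "gripper_width": finger opening in m; "finger_force": force on a finger pad.
Only numpy, scipy, OpenCV 4.12 (cv2) and the standard library are available. Lean on these libraries where they do the work, as an engineer would, in place of code of your own. Each camera call takes 0.05 s, during which the arm holds its last target. There are 200 camera calls.

## Working session

There is one attempt and no reset: what is moved stays moved. The work goes in short steps, Python scripts to look and compute and a tool call to move; the robot and the scene stay as the last step left them, time stands still between calls to the robot, and variables do not carry over. Pictures are saved under pics/ and viewed, at most 14 in all, crops included, and the job is handed in when it is done.

Besides the shell and the picture viewer there is one more tool, called after ">>>" as name(argument=value, ...), one argument or row to a line, values as JSON. servo_tool: Moves the arm, as the interface text tells. Shift numbers are shares of 0.25 m and turn numbers shares of pi/2 rad, none past 1 either way. Its arguments: {"type":"object","properties":{"increments":{"type":"array","items":{"type":"object","properties":{"dp":{"type":"array","items":{"type":"number"}},"yaw":{"type":"number"}}}},"jaw":{"type":"number"},"grip_force":{"type":"number"}},"required":["increments"]}

```bash
mkdir -p pics; python3 - <<'E'
from cell import manip
import cv2
for n in ("top","scene"):
    im=manip.get_image(n); cv2.imwrite(f"pics/{n}0.png",im[:,:,::-1])
    c=manip.calibration(n); print(n,c)
print(manip.get_state())
E
```

```text
top {'K': array([[517.58451921,   0.        , 310.15257636],
       [  0.        , 517.58451921, 243.62446148],
       [  0.        ,   0.        ,   1.        ]]), 'xyz': array([0.42658343, 0.04558198, 1.55811688]), 'orientation': array([ 0.02784981, -0.70027843,  0.71297767, -0.02230136])}
scene {'K': array([[584.64885027,   0.        , 311.79645526],
       [  0.        , 584.64885027, 233.83397177],
       [  0.        ,   0.        ,   1.        ]]), 'xyz': array([-0.37988476, -0.64839841,  0.74928997]), 'orientation': array([-0.44050564,  0.78175715, -0.38349542,  0.21849899])}
{'clock': 0.1, 'qpos': array([ 1.15942868e+00,  3.51178295e-01,  1.65228949e+00, -2.14199618e-06,
        1.13911728e+00, -8.46242875e-02]), 'joint_vel': array([-0.00155947, -0.00077644, -0.00037665,  0.00020818, -0.00081699,
       -0.00147013]), 'joint_torque': array([-5.68698706e-04, -4.98022199e+01, -2.85704577e+01,  7.00108102e-02,
        2.38305575e-02, -4.80639085e-05]), 'eef_pos': array([0.17640435, 0.52064611, 0.21818433]), 'ee_rot': array([-1.20856977e-04,  1.62645445e-01,  9.86684455e-01, -4.81264595e-04]), 'contact_force': array([-0.28706617,  0.79988174, -0.35915209]), 'moment': array([-0.00683256, -0.00067811,  0.01371138]), 'finger_force': 0.0, 'gripper_width': 0.09300556599932991}
```

View pics/top0.png

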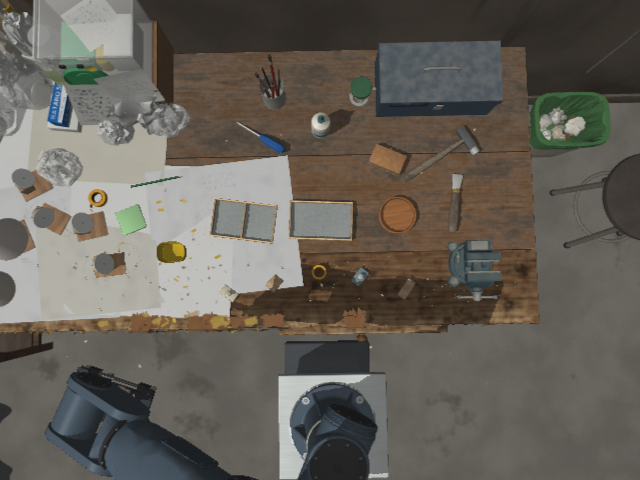

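View pics/scene0.png

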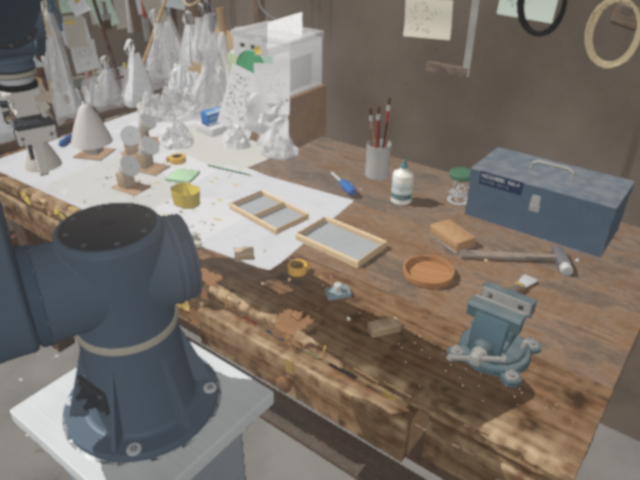

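```bash
cat > h.py <<'E'
from cell import manip
import numpy as np, cv2
from scipy.spatial.transform import Rotation as R
def rot(q): return R.from_quat(np.r_[q[1:],q[0]]).as_matrix()
def p2w(name,uv,z,c=None):
    c=c or manip.calibration(name); K=c["K"]
    d=np.array([(uv[0]-K[0,2])/K[0,0],(uv[1]-K[1,2])/K[1,1],1.])
    if name=="wrist":
        t=np.hypot(d[0],d[1]); d=np.r_[d[:2]/max(t,1e-9)*np.sin(t),np.cos(t)]
    d=rot(c["orientation"])@d; o=c["xyz"]
    return (o+d*(z-o[2])/d[2])
E
python3 - <<'E'
from h import *
im=manip.get_image("top")
cv2.imwrite("pics/top1.png",cv2.resize(im[185:315,205:435],None,fx=3.47,fy=3.47,interpolation=cv2.INTER_CUBIC)[:,:,::-1])
for n,z in dict(tape=.018,ply_square=.018,ply_oblong=.018,pattern_a=.012,pattern_b=.012,open_tray=.018,ribbed_tray=.018,round_dish=.018,cup=.04,scraper=.01).items():
    for d in manip.cut_out(n,"top")[:3]:
        m=d["pixels"].astype(np.uint8); ys,xs=np.nonzero(m)
        if len(xs)<10: continue
        c=max(cv2.findContours(m,0,1)[0],key=cv2.contourArea)
        P=np.array([p2w("top",p,z)[:2] for p in cv2.boxPoints(cv2.minAreaRect(c))])
        e=P[1]-P[0];f=P[2]-P[1]
        print(n,round(d["p"],2),d["box"],"ctr",P.mean(0).round(4),"sides",np.linalg.norm(e).round(3),np.degrees(np.arctan2(e[1],e[0])).round(),np.linalg.norm(f).round(3),"cen",p2w("top",(xs.mean(),ys.mean()),z)[:2].round(4))
E
```

```text
ply_square 0.56 [265.4, 275.6, 282.3, 289.0] ctr [0.4231 0.1638] sides 0.044 -46.0 0.029 cen [0.4224 0.1646]
ply_square 0.15 [291.1, 199.8, 352.9, 242.0] ctr [0.6073 0.0242] sides 0.119 -3.0 0.192 cen [0.6066 0.0237]
ply_oblong 0.73 [396.3, 277.5, 413.2, 298.9] ctr [ 0.3988 -0.2239] sides 0.059 -35.0 0.029 cen [ 0.3989 -0.2245]
pattern_a 0.7 [394.7, 276.6, 414.5, 300.9] ctr [ 0.3984 -0.2262] sides 0.064 -35.0 0.031 cen [ 0.3985 -0.2262]
pattern_a 0.54 [352.8, 265.6, 368.1, 290.7] ctr [ 0.4363 -0.0884] sides 0.055 -35.0 0.035 cen [ 0.4358 -0.0886]
pattern_a 0.45 [219.6, 282.4, 241.0, 303.3] ctr [0.3946 0.3003] sides 0.034 -42.0 0.055 cen [0.3942 0.3002]
pattern_b 0.7 [394.7, 276.6, 414.5, 300.9] ctr [ 0.3984 -0.2262] sides 0.064 -35.0 0.031 cen [ 0.3985 -0.2262]
pattern_b 0.54 [352.8, 265.6, 368.1, 290.7] ctr [ 0.4363 -0.0884] sides 0.055 -35.0 0.035 cen [ 0.4358 -0.0886]
pattern_b 0.45 [219.6, 282.4, 241.0, 303.3] ctr [0.3946 0.3003] sides 0.034 -42.0 0.055 cen [0.3942 0.3002]
open_tray 0.69 [291.4, 201.4, 352.9, 240.3] ctr [0.6064 0.0238] sides 0.117 -3.0 0.191 cen [0.6057 0.0242]
r
[... 161 characters left out ...]
224 0.1631] sides 0.048 -46.0 0.036 cen [0.422  0.1637]
round_dish 0.85 [377.4, 197.7, 415.8, 231.6] ctr [ 0.6188 -0.2045] sides 0.111 -28.0 0.105 cen [ 0.6183 -0.2049]
cup 0.76 [154.5, 240.7, 189.7, 264.6] ctr [0.5203 0.4636] sides 0.089 -91.0 0.065 cen [0.5194 0.465 ]
cup 0.27 [395.0, 277.8, 417.6, 299.0] ctr [ 0.3985 -0.2225] sides 0.062 -35.0 0.028 cen [ 0.3989 -0.2224]
scraper 0.74 [447.4, 172.6, 461.1, 230.5] ctr [ 0.6519 -0.3809] sides 0.178 -8.0 0.028 cen [ 0.6535 -0.3809]
scraper 0.46 [289.5, 199.0, 354.2, 238.9] ctr [0.6071 0.0238] sides 0.118 -2.0 0.191 cen [0.6067 0.0237]
scraper 0.29 [397.2, 280.3, 414.5, 297.0] ctr [ 0.3983 -0.2265] sides 0.059 -35.0 0.028 cen [ 0.3981 -0.2264]
```

View pics/top1.png

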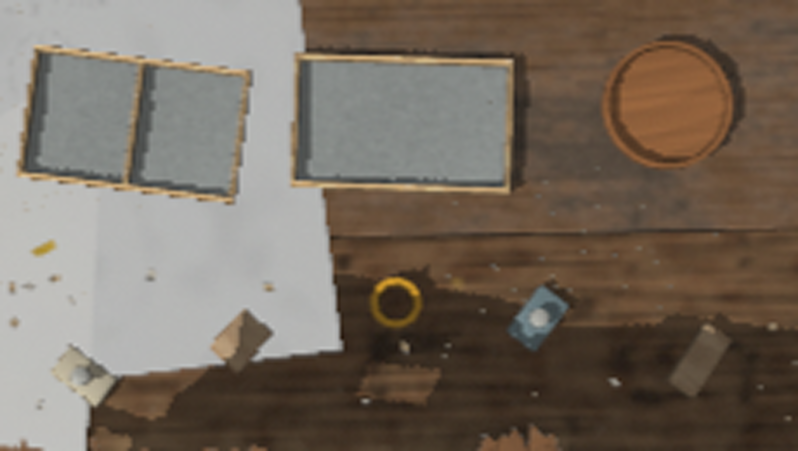

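```bash
cat >> h.py <<'E'
def plan(x,y,z,phi=None):
    """shares to reach TCP x,y,z with closing line at world angle phi (deg, mod 180)"""
    s=manip.get_state(); M=rot(s["ee_rot"])
    dp=M.T@(np.array([x,y,z])-s["eef_pos"])/.25
    cur=np.degrees(np.arctan2(M[1,1],M[0,1])); yaw=0
    if phi is not None: yaw=-(((phi-cur+90)%180)-90)
    print("now",s["eef_pos"].round(4),"cl",cur.round(1),"j6",s["qpos"][5].round(2),"t",s["clock"],"w",s["gripper_width"].round(4),"| dp",dp.round(4),"yaw",round(yaw/90,4),"rows",np.ceil(np.linalg.norm(dp)*.25/.0417),np.ceil(abs(yaw)/7.16))
def seg(camera,target,z,k=3):
    out=[]
    for d in manip.cut_out(target,camera)[:k]:
        m=d["pixels"].astype(np.uint8)
        if m.sum()<10: continue
        c=max(cv2.findContours(m,0,1)[0],key=cv2.contourArea)
        cal=manip.calibration(camera)
        W=np.array([p2w(camera,p,z,cal)[:2] for p in c[:,0]])
        (cx,cy),(w,h),a=cv2.minAreaRect((W*1000).astype(np.float32))
        print(target,camera,round(d["p"],2),np.round(d["box"]),"ctr",round(cx/1e3,4),round(cy/1e3,4),"sides",round(w),"@",round(a),round(h),"@",round(a+90))
E
python3 -c "
from h import *
plan(.36,.1,.3,90)"
```

```text
Traceback (most recent call last):
  File "h.py", line 18, in plan
    print("now",s["eef_pos"].round(4),"cl",cur.round(1),"j6",s["qpos"][5].round(2),"t",s["clock"],"w",s["gripper_width"].round(4),"| dp",dp.round(4),"yaw",round(yaw/90,4),"rows",np.ceil(np.linalg.norm(dp)*.25/.0417),np.ceil(abs(yaw)/7.16))
                                                                                                      ^^^^^^^^^^^^^^^^^^^^^^^^
AttributeError: 'float' object has no attribute 'round'
```

```bash
sed -i 's/s\["gripper_width"\].round(4)/round(s["gripper_width"],4)/' h.py; python3 -c "
from h import *
plan(.36,.1,.3,90)"
```

```text
now [0.1765 0.5209 0.2187] cl 71.3 j6 -0.08 t 0.65 w 0.0932 | dp [-1.2355 -1.3589 -0.3254] yaw -0.208 rows 12.0 3.0
```

>>> servo_tool(
  increments=[
    {"dp": [-0.12, -0.13, -0.06]},
    {"dp": [-0.24, -0.26, -0.12]},
    {"dp": [-0.36, -0.4, -0.18]},
    {"dp": [-0.48, -0.53, -0.24]},
    {"dp": [-0.6, -0.66, -0.32]},
    {"dp": [-0.72, -0.79, -0.32]},
    {"dp": [-0.85, -0.93, -0.32]},
  ],
)

```text
$.increments[0]: bad value
```

>>> servo_tool(
  increments=[
    {"dp": [-0.12, -0.13, 0], "yaw": -0.07},
    {"dp": [-0.24, -0.26, 0], "yaw": -0.14},
    {"dp": [-0.38, -0.43, 0], "yaw": -0.208},
    {"dp": [-0.38, -0.43, 0], "yaw": -0.208},
    {"dp": [-0.38, -0.43, 0], "yaw": -0.208},
  ],
)

```text
clock: 1.07
eef_pos: [0.2329, 0.3858, 0.2188]
ee_rot: [0.0, 0.001, 1.0, -0.0]
contact_force: [0.5, -0.1, 0.3]
gripper_width: 0.0928
finger_force: 0.0
```

```bash
python3 - <<'E'
from h import *
plan(.36,.1,.3,90)
im=manip.get_image("wrist"); cv2.imwrite("pics/w0.png",im[:,:,::-1]); print(manip.calibration("wrist"))
for n,z in dict(tape=.018,ply_square=.018,ply_oblong=.018,pattern_a=.012,pattern_b=.012,open_tray=.018,ribbed_tray=.018,round_dish=.018).items(): seg("wrist",n,z)
E
```

```text
now [0.2329 0.3858 0.2188] cl 89.9 j6 -0.64 t 1.0667 w 0.0928 | dp [-0.5109 -1.1425 -0.3239] yaw -0.0012 rows 8.0 1.0
{'K': array([[371.64829954,   0.        , 318.7040387 ],
       [  0.        , 371.64829954, 244.94037236],
       [  0.        ,   0.        ,   1.        ]]), 'xyz': array([0.15181246, 0.38815628, 0.38443259]), 'orientation': array([0.1030344 , 0.70061481, 0.69844756, 0.10341084])}
pattern_a wrist 0.91 [227. 326. 275. 367.] ctr 0.3918 0.3082 sides 51 @ 53 40 @ 143
pattern_b wrist 0.91 [227. 326. 275. 367.] ctr 0.3916 0.3082 sides 51 @ 53 40 @ 143
ribbed_tray wrist 0.69 [173. 425. 288. 454.] ctr 0.5552 0.2608 sides 172 @ 87 55 @ 177
```

View pics/w0.png

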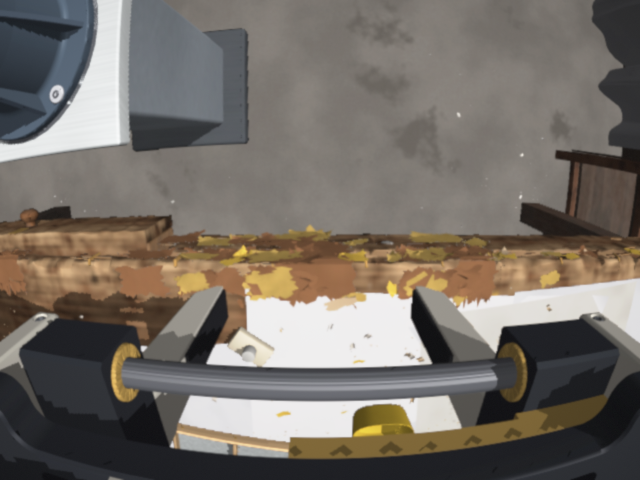

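>>> servo_tool(
  increments=[
    {"dp": [-0.99, -1.0, -0.1], "yaw": 0},
    {"dp": [-0.99, -1.0, -0.1], "yaw": 0},
    {"dp": [-0.99, -1.0, -0.1], "yaw": 0},
    {"dp": [-0.99, -1.0, -0.1], "yaw": 0},
    {"dp": [-0.99, -1.0, -0.1], "yaw": 0},
    {"dp": [-0.99, -1.0, -0.1], "yaw": 0},
    {"dp": [-0.99, -1.0, -0.1], "yaw": 0},
    {"dp": [-0.99, -1.0, -0.1], "yaw": 0},
    {"dp": [-0.99, -1.0, -0.1], "yaw": 0},
    {"dp": [-0.99, -1.0, -0.1], "yaw": 0},
    {"dp": [-0.99, -1.0, -0.1], "yaw": 0},
  ],
)

```text
clock: 2.43
eef_pos: [0.4798, 0.1382, 0.2433]
ee_rot: [-0.0, 0.001, 1.0, 0.0]
contact_force: [-0.0, 0.8, -0.2]
gripper_width: 0.0932
finger_force: 0.0
```

```bash
cat > look.py <<'E'
from h import *
import sys
im=manip.get_image("wrist"); cv2.imwrite(f"pics/{sys.argv[1]}.png",im[:,:,::-1]); c=manip.calibration("wrist"); print(c["xyz"])
for n,z in dict(tape=.018,ply_square=.018,ply_oblong=.018,pattern_a=.012,open_tray=.018,ribbed_tray=.018,round_dish=.018).items(): seg("wrist",n,z)
E
python3 look.py w1
```

```text
[0.39856189 0.13936176 0.40881668]
tape wrist 0.73 [204. 169. 245. 207.] ctr 0.4518 0.0367 sides 43 @ 17 46 @ 107
ply_square wrist 0.62 [317. 131. 372. 185.] ctr 0.4216 0.1678 sides 36 @ 46 47 @ 136
ply_square wrist 0.17 [202. 167. 241. 209.] ctr 0.4521 0.0368 sides 42 @ 16 45 @ 106
ply_oblong wrist 0.8 [ 27. 132.  62. 185.] ctr 0.3997 -0.2157 sides 39 @ 55 68 @ 145
pattern_a wrist 0.93 [110. 153. 148. 203.] ctr 0.437 -0.0838 sides 33 @ 51 53 @ 141
pattern_a wrist 0.57 [442. 115. 488. 160.] ctr 0.3944 0.3021 sides 52 @ 54 32 @ 144
open_tray wrist 0.82 [151. 263. 308. 363.] ctr 0.6049 0.0276 sides 191 @ 88 125 @ 178
ribbed_tray wrist 0.65 [329. 264. 495. 361.] ctr 0.608 0.2577 sides 192 @ 82 121 @ 172
round_dish wrist 0.85 [ 45. 274. 111. 321.] ctr 0.5939 -0.1974 sides 68 @ 0 120 @ 90
```

View pics/w1.png

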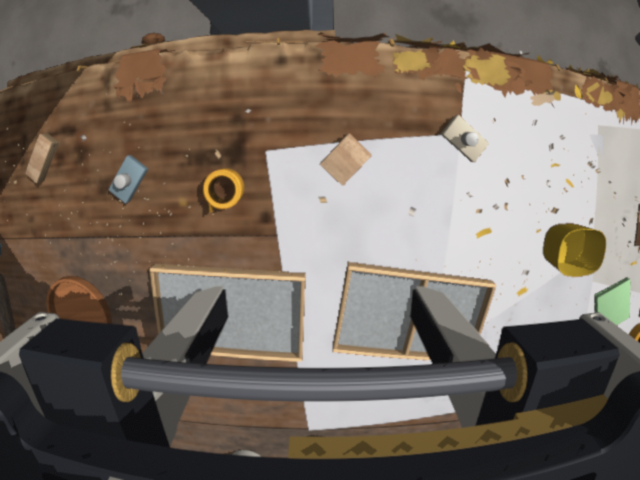

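>>> servo_tool(
  increments=[
    {"dp": [0.23, 0.11, 0.6], "yaw": 0.489},
    {"dp": [0.23, 0.11, 0.6], "yaw": 0.489},
    {"dp": [0.23, 0.11, 0.6], "yaw": 0.489},
    {"dp": [0.23, 0.11, 0.6], "yaw": 0.489},
    {"dp": [0.23, 0.11, 0.6], "yaw": 0.489},
    {"dp": [0.23, 0.11, 0.6], "yaw": 0.489},
    {"dp": [0.23, 0.11, 0.6], "yaw": 0.489},
    {"dp": [0.23, 0.11, 0.75], "yaw": 0.489},
    {"dp": [0.23, 0.11, 0.85], "yaw": 0.489},
    {"dp": [0.23, 0.11, 0.92], "yaw": 0.489},
    {"dp": [0.23, 0.11, 0.95], "yaw": 0.489},
    {"dp": [0.23, 0.11, 0.95], "yaw": 0.489},
  ],
  jaw=1,
  grip_force=30,
)

```text
clock: 3.83
eef_pos: [0.4215, 0.166, 0.0053]
ee_rot: [-0.001, 0.374, 0.928, -0.001]
contact_force: [-0.3, 0.3, 0.2]
gripper_width: 0.0929
finger_force: 0.0
```

>>> servo_tool(
  increments=[
    {"dp": [0, 0, 0], "yaw": 0},
    {"dp": [0, 0, 0], "yaw": 0},
    {"dp": [0, 0, 0], "yaw": 0},
    {"dp": [0, 0, 0], "yaw": 0},
    {"dp": [0, 0, 0], "yaw": 0},
    {"dp": [0, 0, 0], "yaw": 0},
    {"dp": [0, 0, 0], "yaw": 0},
    {"dp": [0, 0, 0], "yaw": 0},
    {"dp": [0, 0, 0], "yaw": 0},
    {"dp": [0, 0, 0], "yaw": 0},
  ],
  jaw=0,
)

```text
clock: 4.67
eef_pos: [0.422, 0.1661, 0.0061]
ee_rot: [0.0, 0.375, 0.927, 0.0]
contact_force: [-0.5, 0.3, 1.4]
gripper_width: 0.0335
finger_force: 30.0
```

```bash
python3 - <<'E'
from h import *
print(manip.get_state()["finger_force"])
plan(.607,.0695,.05,88)
plan(.607,.0695,.05)
E
```

```text
29.98579502105713
now [0.422  0.1661 0.0061] cl 46.0 j6 -0.53 t 4.6667 w 0.0335 | dp [-0.8006  0.2364 -0.1754] yaw -0.4668 rows 6.0 6.0
now [0.422  0.1661 0.0061] cl 46.0 j6 -0.53 t 4.6667 w 0.0335 | dp [-0.8006  0.2364 -0.1754] yaw 0.0 rows 6.0 0.0
```

>>> servo_tool(
  increments=[
    {"dp": [0, 0, -0.08], "yaw": 0},
    {"dp": [0, 0, -0.16], "yaw": 0},
    {"dp": [-0.13, 0.04, -0.16], "yaw": -0.07},
    {"dp": [-0.27, 0.08, -0.16], "yaw": -0.14},
    {"dp": [-0.4, 0.12, -0.16], "yaw": -0.21},
    {"dp": [-0.53, 0.16, -0.16], "yaw": -0.28},
    {"dp": [-0.66, 0.2, -0.16], "yaw": -0.35},
    {"dp": [-0.8, 0.236, -0.16], "yaw": -0.42},
    {"dp": [-0.8, 0.236, -0.16], "yaw": -0.467},
    {"dp": [-0.8, 0.236, -0.1], "yaw": -0.467},
    {"dp": [-0.8, 0.236, -0.05], "yaw": -0.467},
    {"dp": [-0.8, 0.236, -0.02], "yaw": -0.467},
  ],
)

```text
clock: 5.67
eef_pos: [0.6058, 0.0695, 0.0095]
ee_rot: [-0.001, 0.018, 1.0, -0.0]
contact_force: [-6.4, -3.1, 38.7]
gripper_width: 0.0337
finger_force: 30.0
```

>>> servo_tool(
  increments=[
    {"dp": [0, 0, 0], "yaw": 0},
    {"dp": [0, 0, 0.005], "yaw": 0},
  ],
)

```text
clock: 5.83
eef_pos: [0.6064, 0.0697, 0.0094]
ee_rot: [-0.0, 0.017, 1.0, -0.0]
contact_force: [0.2, 0.8, -0.9]
gripper_width: 0.0334
finger_force: 30.0
```

>>> servo_tool(
  increments=[
    {"dp": [0, 0, 0], "yaw": 0},
    {"dp": [0, 0, 0], "yaw": 0},
    {"dp": [0, 0, 0], "yaw": 0},
    {"dp": [0, 0, -0.1], "yaw": 0},
    {"dp": [0, 0, -0.2], "yaw": 0},
    {"dp": [0, 0, -0.3], "yaw": 0},
  ],
  jaw=0.55,
)

```text
clock: 6.33
eef_pos: [0.6065, 0.0696, 0.0857]
ee_rot: [-0.0, 0.017, 1.0, -0.0]
contact_force: [-0.4, 0.2, 0.5]
gripper_width: 0.0512
finger_force: 0.0
```

```bash
python3 - <<'E'
from h import *
plan(.437,-.086,.1,90)
plan(.451,.034,.1,90)
manip.get_image("top")
for n,z in dict(tape=.018,ply_square=.018,open_tray=.018).items(): seg("top",n,z)
E
```

```text
now [0.6065 0.0696 0.0857] cl 88.0 j6 -1.5 t 6.3333 w 0.0512 | dp [ 0.6561 -0.6454 -0.0566] yaw -0.022 rows 6.0 1.0
now [0.6065 0.0696 0.0857] cl 88.0 j6 -1.5 t 6.3333 w 0.0512 | dp [ 0.6167 -0.1637 -0.0567] yaw -0.022 rows 4.0 1.0
open_tray top 0.56 [336. 203. 355. 238.] ctr 0.6038 -0.0428 sides 54 @ 89 112 @ 179
open_tray top 0.52 [396. 274. 415. 300.] ctr 0.3987 -0.2248 sides 30 @ 55 62 @ 145
open_tray top 0.51 [222. 284. 238. 301.] ctr 0.3942 0.3012 sides 49 @ 51 29 @ 141
```

>>> servo_tool(
  increments=[
    {"dp": [0.16, -0.04, 0], "yaw": -0.022},
    {"dp": [0.32, -0.08, 0], "yaw": -0.022},
    {"dp": [0.48, -0.12, 0], "yaw": -0.022},
    {"dp": [0.617, -0.16, 0], "yaw": -0.022},
    {"dp": [0.617, -0.16, 0.05], "yaw": -0.022},
    {"dp": [0.617, -0.16, 0.15], "yaw": -0.022},
    {"dp": [0.617, -0.16, 0.25], "yaw": -0.022},
    {"dp": [0.617, -0.16, 0.31], "yaw": -0.022},
    {"dp": [0.617, -0.16, 0.31], "yaw": -0.022},
  ],
  jaw=1,
)

```text
clock: 7.28
eef_pos: [0.4488, 0.0349, 0.0043]
ee_rot: [-0.003, 0.0, 1.0, 0.0]
contact_force: [-0.9, -0.4, -0.3]
gripper_width: 0.093
finger_force: 0.0
```

>>> servo_tool(
  increments=[
    {"dp": [0, 0, 0], "yaw": 0},
    {"dp": [0, 0, 0], "yaw": 0},
    {"dp": [0, 0, 0], "yaw": 0},
    {"dp": [0, 0, 0], "yaw": 0},
    {"dp": [0, 0, 0], "yaw": 0},
    {"dp": [0, 0, 0], "yaw": 0},
    {"dp": [0, 0, 0], "yaw": 0},
    {"dp": [0, 0, 0], "yaw": 0},
    {"dp": [0, 0, 0], "yaw": 0},
    {"dp": [0, 0, 0], "yaw": 0},
  ],
  jaw=0,
)

```text
clock: 8.12
eef_pos: [0.4513, 0.0349, 0.0075]
ee_rot: [0.0, 0.0, 1.0, -0.0]
contact_force: [-0.0, 0.8, 3.2]
gripper_width: 0.0421
finger_force: 30.0
```

```bash
python3 - <<'E'
from h import *
plan(.618,-.203,.05)
manip.get_image("top")
for n,z in dict(round_dish=.018,ply_square=.022,open_tray=.018).items(): seg("top",n,z)
im=manip.get_image("wrist"); cv2.imwrite("pics/w2.png",im[:,:,::-1])
E
```

```text
now [0.4513 0.0349 0.0075] cl 90.0 j6 -1.6 t 8.1167 w 0.0421 | dp [-0.6668 -0.9516 -0.17  ] yaw 0.0 rows 8.0 0.0
round_dish top 0.86 [380. 197. 416. 234.] ctr 0.6173 -0.2046 sides 108 @ 89 108 @ 179
round_dish top 0.38 [208. 196. 275. 244.] ctr 0.6102 0.2552 sides 191 @ 82 117 @ 172
ply_square top 0.73 [299. 212. 311. 227.] ctr 0.6053 0.0694 sides 33 @ 89 45 @ 179
ply_square top 0.18 [378. 198. 415. 233.] ctr 0.6169 -0.2025 sides 110 @ 89 108 @ 179
open_tray top 0.6 [291. 202. 351. 239.] ctr 0.6064 0.0236 sides 189 @ 87 115 @ 177
open_tray top 0.39 [298. 215. 313. 227.] ctr 0.6058 0.0694 sides 39 @ 89 45 @ 179
```

View pics/w2.png

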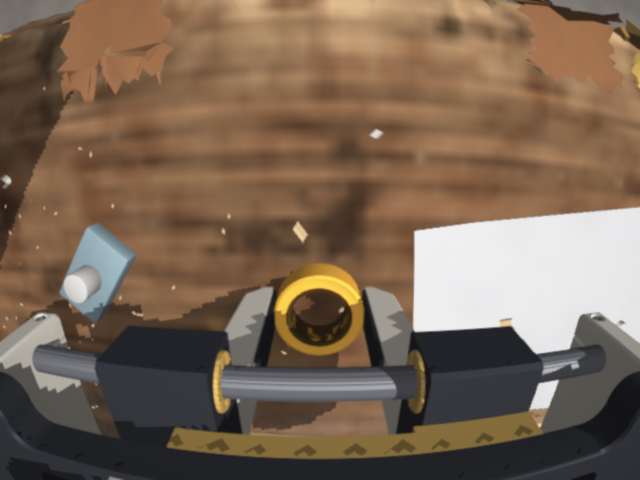

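>>> servo_tool(
  increments=[
    {"dp": [0, 0, -0.08], "yaw": 0},
    {"dp": [0, 0, -0.16], "yaw": 0},
    {"dp": [-0.09, -0.13, -0.16], "yaw": 0},
    {"dp": [-0.18, -0.26, -0.16], "yaw": 0},
    {"dp": [-0.27, -0.39, -0.16], "yaw": 0},
    {"dp": [-0.36, -0.52, -0.16], "yaw": 0},
    {"dp": [-0.45, -0.65, -0.16], "yaw": 0},
    {"dp": [-0.54, -0.78, -0.16], "yaw": 0},
    {"dp": [-0.61, -0.88, -0.16], "yaw": 0},
    {"dp": [-0.663, -0.956, -0.16], "yaw": 0},
    {"dp": [-0.663, -0.956, -0.16], "yaw": 0},
    {"dp": [-0.663, -0.956, -0.13], "yaw": 0},
  ],
)

```text
clock: 9.37
eef_pos: [0.6175, -0.2049, 0.0402]
ee_rot: [0.001, 0.001, 1.0, -0.0]
contact_force: [-0.6, -0.0, -0.9]
gripper_width: 0.0417
finger_force: 30.0
```

>>> servo_tool(
  increments=[
    {"dp": [0, 0, 0.03], "yaw": 0},
    {"dp": [0, 0, 0.06], "yaw": 0},
    {"dp": [0, 0, 0.085], "yaw": 0},
    {"dp": [0, 0, 0.1], "yaw": 0},
    {"dp": [0, 0, 0.11], "yaw": 0},
    {"dp": [0, 0, 0.114], "yaw": 0},
    {"dp": [0, 0, 0.114], "yaw": 0},
  ],
)

```text
clock: 9.95
eef_pos: [0.617, -0.2037, 0.0116]
ee_rot: [-0.0, -0.0, 1.0, 0.0]
contact_force: [-0.1, -0.4, 0.6]
gripper_width: 0.0421
finger_force: 30.0
```

>>> servo_tool(
  increments=[
    {"dp": [0, 0, 0], "yaw": 0},
    {"dp": [0, 0, 0], "yaw": 0},
    {"dp": [0, 0, 0], "yaw": 0},
    {"dp": [0, 0, -0.05], "yaw": 0},
    {"dp": [0, 0, -0.15], "yaw": 0},
    {"dp": [0, 0, -0.3], "yaw": 0},
    {"dp": [0, 0, -0.3], "yaw": 0},
  ],
  jaw=0.53,
)

```text
clock: 10.53
eef_pos: [0.6201, -0.2054, 0.0939]
ee_rot: [0.005, 0.0, 1.0, -0.002]
contact_force: [0.4, 0.7, 1.9]
gripper_width: 0.0491
finger_force: 0.0
```

```bash
python3 - <<'E'
from h import *
plan(.399,-.2225,.1,55)
manip.get_image("top")
seg("top","ply_oblong",.018)
seg("top","pattern_b",.012)
manip.get_image("wrist")
seg("wrist","tape",.022)
seg("wrist","ply_oblong",.018)
seg("wrist","pattern_b",.012)
E
```

```text
now [ 0.6201 -0.2054  0.0939] cl 90.0 j6 -1.96 t 10.5333 w 0.0491 | dp [ 0.8843 -0.0685 -0.032 ] yaw 0.3889 rows 6.0 5.0
pattern_b top 0.53 [354. 267. 367. 290.] ctr 0.4363 -0.0897 sides 29 @ 52 50 @ 142
tape wrist 0.62 [286. 226. 352. 290.] ctr 0.6149 -0.2028 sides 42 @ 90 46 @ 180
pattern_b wrist 0.87 [448.   0. 517.  44.] ctr 0.4398 -0.0906 sides 31 @ 51 54 @ 141
```

>>> servo_tool(
  increments=[
    {"dp": [0.15, -0.01, 0], "yaw": 0.06},
    {"dp": [0.3, -0.03, 0], "yaw": 0.13},
    {"dp": [0.45, -0.04, 0], "yaw": 0.2},
    {"dp": [0.6, -0.05, 0], "yaw": 0.27},
    {"dp": [0.74, -0.07, 0], "yaw": 0.34},
    {"dp": [0.83, -0.079, 0.0], "yaw": 0.389},
    {"dp": [0.872, -0.079, 0.05], "yaw": 0.389},
    {"dp": [0.872, -0.079, 0.15], "yaw": 0.389},
    {"dp": [0.872, -0.079, 0.24], "yaw": 0.389},
    {"dp": [0.872, -0.079, 0.3], "yaw": 0.389},
    {"dp": [0.872, -0.079, 0.318], "yaw": 0.389},
    {"dp": [0.872, -0.079, 0.318], "yaw": 0.389},
  ],
  jaw=1,
)

```text
clock: 11.88
eef_pos: [0.3983, -0.2234, 0.0058]
ee_rot: [-0.001, 0.301, 0.954, 0.0]
contact_force: [0.3, 0.2, 0.1]
gripper_width: 0.0933
finger_force: 0.0
```

>>> servo_tool(
  increments=[
    {"dp": [0, 0, 0], "yaw": 0},
    {"dp": [0, 0, 0], "yaw": 0},
    {"dp": [0, 0, 0], "yaw": 0},
    {"dp": [0, 0, 0], "yaw": 0},
    {"dp": [0, 0, 0], "yaw": 0},
    {"dp": [0, 0, 0], "yaw": 0},
    {"dp": [0, 0, 0], "yaw": 0},
    {"dp": [0, 0, 0], "yaw": 0},
    {"dp": [0, 0, 0], "yaw": 0},
    {"dp": [0, 0, 0], "yaw": 0},
  ],
  jaw=0,
)

```text
clock: 12.72
eef_pos: [0.399, -0.2238, 0.0069]
ee_rot: [-0.0, 0.301, 0.954, -0.0]
contact_force: [-0.2, -0.8, -0.9]
gripper_width: 0.0306
finger_force: 0.0
```

```bash
python3 - <<'E'
from h import *
plan(.604,-.022,.05,88)
im=manip.get_image("wrist"); cv2.imwrite("pics/w3.png",im[:,:,::-1])
seg("wrist","ply_oblong",.018)
E
```

```text
now [ 0.399  -0.2238  0.0069] cl 55.0 j6 -1.57 t 12.7167 w 0.0306 | dp [-0.2084  1.1317 -0.1725] yaw -0.3668 rows 7.0 5.0
ply_oblong wrist 0.86 [288. 244. 348. 368.] ctr 0.3965 -0.2231 sides 26 @ 55 65 @ 145
```

View pics/w3.png

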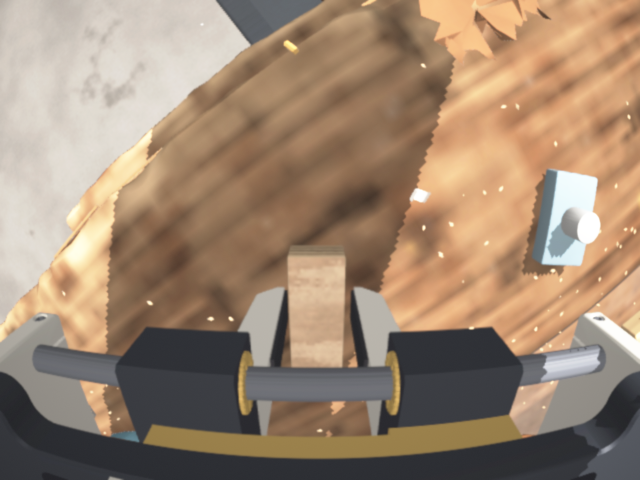

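>>> servo_tool(
  increments=[
    {"dp": [0, 0, 0], "yaw": 0},
    {"dp": [0, 0, 0], "yaw": 0},
    {"dp": [0, 0, 0], "yaw": 0},
  ],
)

```text
clock: 13.07
eef_pos: [0.399, -0.2238, 0.0069]
ee_rot: [0.0, 0.301, 0.954, 0.0]
contact_force: [-0.1, 0.1, -0.3]
gripper_width: 0.0256
finger_force: 30.0
```

>>> servo_tool(
  increments=[
    {"dp": [0, 0, -0.08], "yaw": 0},
    {"dp": [0, 0, -0.16], "yaw": 0},
    {"dp": [-0.2, 0, -0.16], "yaw": 0},
    {"dp": [-0.2, 0.14, -0.16], "yaw": 0},
    {"dp": [-0.2, 0.28, -0.16], "yaw": 0},
    {"dp": [-0.2, 0.42, -0.16], "yaw": 0},
    {"dp": [-0.2, 0.56, -0.16], "yaw": 0},
    {"dp": [-0.2, 0.7, -0.16], "yaw": 0},
    {"dp": [-0.2, 0.84, -0.16], "yaw": 0},
    {"dp": [-0.2, 0.95, -0.16], "yaw": 0},
    {"dp": [-0.2, 0.95, -0.16], "yaw": 0},
  ],
)

```text
clock: 13.98
eef_pos: [0.5785, -0.0544, 0.047]
ee_rot: [0.001, 0.299, 0.954, 0.0]
contact_force: [-0.3, -0.2, 0.1]
gripper_width: 0.0258
finger_force: 30.0
```

```bash
python3 -c "
from h import *
plan(.604,-.022,.011,88)"
```

```text
now [ 0.5785 -0.0544  0.047 ] cl 55.2 j6 -1.14 t 13.9833 w 0.0258 | dp [-0.0097  0.1645  0.144 ] yaw -0.3647 rows 2.0 5.0
```

>>> servo_tool(
  increments=[
    {"dp": [-0.01, 0.08, 0], "yaw": -0.07},
    {"dp": [-0.01, 0.164, 0], "yaw": -0.15},
    {"dp": [-0.01, 0.164, 0], "yaw": -0.22},
    {"dp": [-0.01, 0.164, 0], "yaw": -0.29},
    {"dp": [-0.01, 0.164, 0], "yaw": -0.365},
    {"dp": [-0.01, 0.164, 0.03], "yaw": -0.365},
    {"dp": [-0.01, 0.164, 0.06], "yaw": -0.365},
    {"dp": [-0.01, 0.164, 0.09], "yaw": -0.365},
    {"dp": [-0.01, 0.164, 0.115], "yaw": -0.365},
    {"dp": [-0.01, 0.164, 0.13], "yaw": -0.365},
    {"dp": [-0.01, 0.164, 0.14], "yaw": -0.365},
    {"dp": [-0.01, 0.164, 0.143], "yaw": -0.365},
  ],
)

```text
clock: 14.98
eef_pos: [0.6015, -0.0259, 0.0109]
ee_rot: [-0.0, 0.019, 1.0, 0.0]
contact_force: [-4.6, -1.8, 8.8]
gripper_width: 0.0257
finger_force: 30.0
```

>>> servo_tool(
  increments=[
    {"dp": [0, 0, 0], "yaw": 0},
    {"dp": [0, 0, 0], "yaw": 0},
    {"dp": [0, 0, 0], "yaw": 0},
    {"dp": [0, 0, 0], "yaw": 0},
    {"dp": [0, 0, -0.05], "yaw": 0},
    {"dp": [0, 0, -0.15], "yaw": 0},
    {"dp": [0, 0, -0.3], "yaw": 0},
    {"dp": [0, 0, -0.3], "yaw": 0},
  ],
  jaw=0.45,
)

```text
clock: 15.65
eef_pos: [0.605, -0.0262, 0.0932]
ee_rot: [0.005, 0.019, 1.0, -0.0]
contact_force: [0.7, -0.0, 1.4]
gripper_width: 0.0418
finger_force: 0.0
```

```bash
python3 - <<'E'
from h import *
plan(.437,-.087,.015,90)
im=manip.get_image("wrist"); cv2.imwrite("pics/w4.png",im[:,:,::-1])
seg("wrist","ply_oblong",.022)
seg("wrist","pattern_b",.012)
E
```

```text
now [ 0.605  -0.0262  0.0932] cl 87.8 j6 -1.65 t 15.65 w 0.0418 | dp [ 0.6654 -0.2682  0.3068] yaw -0.024 rows 5.0 1.0
ply_oblong wrist 0.6 [296. 205. 342. 294.] ctr 0.5961 -0.0252 sides 26 @ 88 62 @ 178
```

View pics/w4.png

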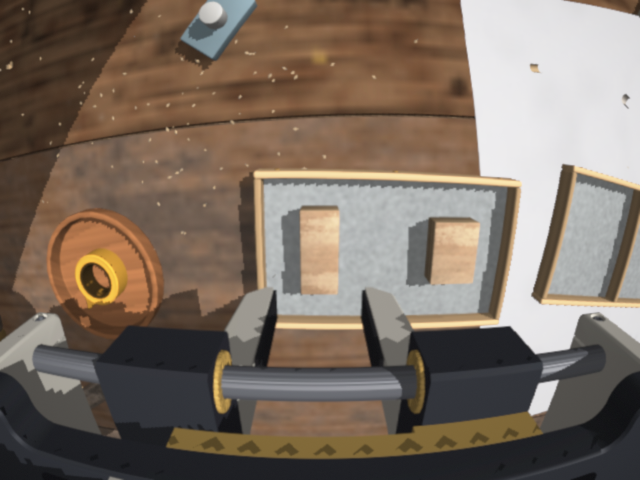

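```bash
python3 - <<'E'
from h import *
print(p2w("wrist",(212,12),.028))
print(p2w("top",(205+539/3.47,185+316/3.47),.028), p2w("top",(205+82/3.47,185+374/3.47),.028))
plan(.438,-.087,.016,90)
E
```

```text
[ 0.43690562 -0.08463864  0.028     ]
[ 0.43684167 -0.0895929   0.028     ] [0.39455903 0.29948501 0.028     ]
now [ 0.6019 -0.0259  0.0869] cl 87.8 j6 -1.65 t 15.8 w 0.0421 | dp [ 0.6461 -0.269   0.2828] yaw -0.0241 rows 5.0 1.0
```

>>> servo_tool(
  increments=[
    {"dp": [0.15, -0.06, 0], "yaw": -0.024},
    {"dp": [0.3, -0.12, 0], "yaw": -0.024},
    {"dp": [0.45, -0.18, 0], "yaw": -0.024},
    {"dp": [0.58, -0.24, 0], "yaw": -0.024},
    {"dp": [0.65, -0.27, 0.04], "yaw": -0.024},
    {"dp": [0.65, -0.27, 0.12], "yaw": -0.024},
    {"dp": [0.65, -0.27, 0.19], "yaw": -0.024},
    {"dp": [0.65, -0.27, 0.24], "yaw": -0.024},
    {"dp": [0.65, -0.27, 0.265], "yaw": -0.024},
    {"dp": [0.65, -0.27, 0.28], "yaw": -0.024},
    {"dp": [0.65, -0.27, 0.283], "yaw": -0.024},
    {"dp": [0.65, -0.27, 0.283], "yaw": -0.024},
  ],
  jaw=0.6,
)

```text
clock: 16.8
eef_pos: [0.4369, -0.0871, 0.0154]
ee_rot: [-0.0, -0.0, 1.0, 0.0]
contact_force: [0.1, -0.4, -0.8]
gripper_width: 0.0558
finger_force: 0.0
```

>>> servo_tool(
  increments=[
    {"dp": [0, 0, 0], "yaw": 0},
    {"dp": [0, 0, 0], "yaw": 0},
    {"dp": [0, 0, 0], "yaw": 0},
    {"dp": [0, 0, 0], "yaw": 0},
    {"dp": [0, 0, 0], "yaw": 0},
    {"dp": [0, 0, 0], "yaw": 0},
    {"dp": [0, 0, 0], "yaw": 0},
    {"dp": [0, 0, 0], "yaw": 0},
    {"dp": [0, 0, 0], "yaw": 0},
    {"dp": [0, 0, 0], "yaw": 0},
  ],
  jaw=0,
)

```text
clock: 17.63
eef_pos: [0.4369, -0.0872, 0.0154]
ee_rot: [0.0, 0.0, 1.0, -0.0]
contact_force: [0.3, 0.7, 2.1]
gripper_width: 0.015
finger_force: 30.0
```

>>> servo_tool(
  increments=[
    {"dp": [0, 0, -0.05], "yaw": 0},
    {"dp": [0, 0, -0.1], "yaw": 0},
    {"dp": [0, 0, -0.16], "yaw": 0},
    {"dp": [0, 0, -0.16], "yaw": 0},
  ],
)

```text
clock: 17.97
eef_pos: [0.4379, -0.0875, 0.0572]
ee_rot: [0.001, -0.0, 1.0, -0.0]
contact_force: [0.3, 0.4, 0.4]
gripper_width: 0.0151
finger_force: 30.0
```

```bash
python3 - <<'E'
from h import *
plan(.6044,.208,.056)
im=manip.get_image("wrist"); cv2.imwrite("pics/w5.png",im[:,:,::-1])
E
```

```text
now [ 0.4379 -0.0875  0.0572] cl 90.0 j6 -1.87 t 17.9667 w 0.0151 | dp [-0.6659  1.1821  0.0055] yaw 0.0 rows 9.0 0.0
```

View pics/w5.png

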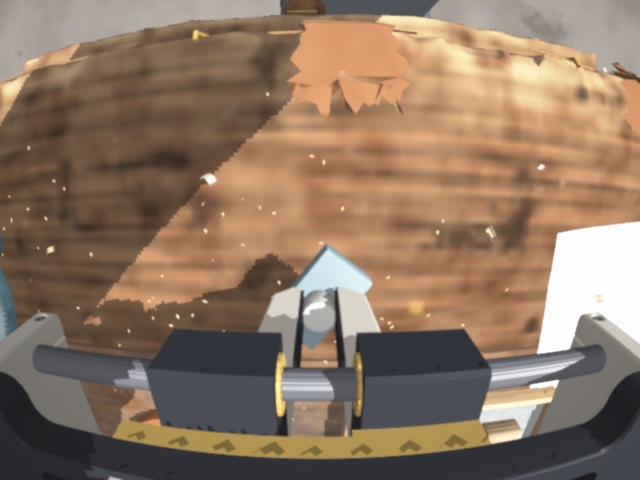

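>>> servo_tool(
  increments=[
    {"dp": [-0.07, 0.12, 0], "yaw": 0},
    {"dp": [-0.14, 0.24, 0], "yaw": 0},
    {"dp": [-0.21, 0.36, 0], "yaw": 0},
    {"dp": [-0.28, 0.48, 0], "yaw": 0},
    {"dp": [-0.35, 0.6, 0], "yaw": 0},
    {"dp": [-0.42, 0.72, 0], "yaw": 0},
    {"dp": [-0.49, 0.84, 0], "yaw": 0},
    {"dp": [-0.54, 0.93, 0], "yaw": 0},
    {"dp": [-0.58, 0.98, 0], "yaw": 0},
    {"dp": [-0.6, 1.0, 0], "yaw": 0},
  ],
)

```text
clock: 18.85
eef_pos: [0.5872, 0.1646, 0.0539]
ee_rot: [-0.0, -0.001, 1.0, 0.0]
contact_force: [-0.3, -0.1, 0.9]
gripper_width: 0.0149
finger_force: 30.0
```

>>> servo_tool(
  increments=[
    {"dp": [-0.035, 0.09, 0], "yaw": 0},
    {"dp": [-0.067, 0.176, 0], "yaw": 0},
    {"dp": [-0.067, 0.176, 0], "yaw": 0},
    {"dp": [-0.067, 0.176, 0.03], "yaw": 0},
    {"dp": [-0.067, 0.176, 0.06], "yaw": 0},
    {"dp": [-0.067, 0.176, 0.09], "yaw": 0},
    {"dp": [-0.067, 0.176, 0.115], "yaw": 0},
    {"dp": [-0.067, 0.176, 0.13], "yaw": 0},
    {"dp": [-0.067, 0.176, 0.14], "yaw": 0},
    {"dp": [-0.067, 0.176, 0.142], "yaw": 0},
    {"dp": [-0.067, 0.176, 0.142], "yaw": 0},
  ],
)

```text
clock: 19.77
eef_pos: [0.6037, 0.2067, 0.0198]
ee_rot: [0.0, 0.0, 1.0, 0.0]
contact_force: [0.3, 0.8, -0.2]
gripper_width: 0.0148
finger_force: 30.0
```

>>> servo_tool(
  increments=[
    {"dp": [0, 0, 0], "yaw": 0},
    {"dp": [0, 0, 0], "yaw": 0},
    {"dp": [0, 0, 0], "yaw": 0},
    {"dp": [0, 0, 0], "yaw": 0},
    {"dp": [0, 0, -0.05], "yaw": 0},
    {"dp": [0, 0, -0.15], "yaw": 0},
    {"dp": [0, 0, -0.28], "yaw": 0},
    {"dp": [0, 0, -0.28], "yaw": 0},
    {"dp": [0, 0, -0.28], "yaw": 0},
  ],
  jaw=0.35,
)

```text
clock: 20.52
eef_pos: [0.6048, 0.2071, 0.0925]
ee_rot: [0.002, 0.0, 1.0, 0.001]
contact_force: [0.4, 0.1, -0.1]
gripper_width: 0.0324
finger_force: 0.0
```

```bash
python3 - <<'E'
from h import *
plan(.395,.301,.0155,90)
im=manip.get_image("wrist"); cv2.imwrite("pics/w6.png",im[:,:,::-1])
seg("wrist","pattern_a",.012)
E
```

```text
now [0.6048 0.2071 0.0925] cl 90.0 j6 -1.31 t 20.5167 w 0.0324 | dp [0.8403 0.3751 0.3052] yaw -0.0 rows 6.0 1.0
pattern_a wrist 0.83 [281. 210. 361. 290.] ctr 0.6017 0.2069 sides 31 @ 52 52 @ 142
pattern_a wrist 0.38 [458.   0. 473.   5.] ctr 0.4217 0.3091 sides 4 @ 10 11 @ 100
```

View pics/w6.png

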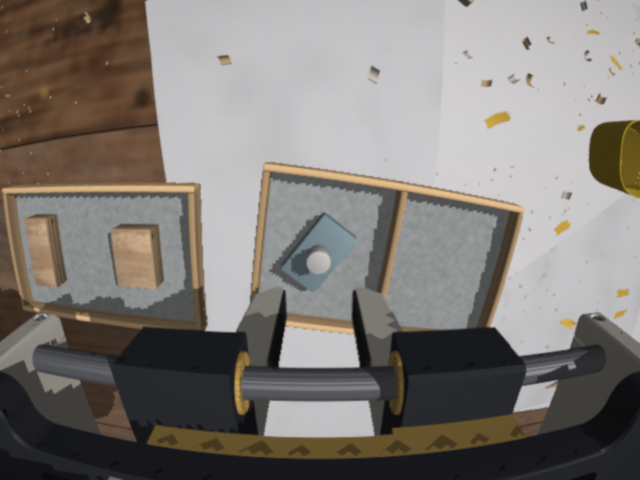

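>>> servo_tool(
  increments=[
    {"dp": [0.15, 0.07, 0], "yaw": 0},
    {"dp": [0.3, 0.14, 0], "yaw": 0},
    {"dp": [0.45, 0.21, 0], "yaw": 0},
    {"dp": [0.6, 0.27, 0], "yaw": 0},
    {"dp": [0.75, 0.34, 0], "yaw": 0},
    {"dp": [0.835, 0.377, 0.02], "yaw": 0},
    {"dp": [0.835, 0.377, 0.1], "yaw": 0},
    {"dp": [0.835, 0.377, 0.18], "yaw": 0},
    {"dp": [0.835, 0.377, 0.24], "yaw": 0},
    {"dp": [0.835, 0.377, 0.275], "yaw": 0},
    {"dp": [0.835, 0.377, 0.293], "yaw": 0},
    {"dp": [0.835, 0.377, 0.295], "yaw": 0},
  ],
  jaw=0.6,
)

```text
clock: 21.62
eef_pos: [0.3944, 0.3007, 0.0152]
ee_rot: [-0.001, 0.0, 1.0, -0.001]
contact_force: [0.3, 0.4, -0.2]
gripper_width: 0.056
finger_force: 0.0
```

>>> servo_tool(
  increments=[
    {"dp": [0, 0, 0], "yaw": 0},
    {"dp": [0, 0, 0], "yaw": 0},
    {"dp": [0, 0, 0], "yaw": 0},
    {"dp": [0, 0, 0], "yaw": 0},
    {"dp": [0, 0, 0], "yaw": 0},
    {"dp": [0, 0, 0], "yaw": 0},
    {"dp": [0, 0, 0], "yaw": 0},
    {"dp": [0, 0, 0], "yaw": 0},
    {"dp": [0, 0, 0], "yaw": 0},
    {"dp": [0, 0, 0], "yaw": 0},
  ],
  jaw=0,
)

```text
clock: 22.45
eef_pos: [0.395, 0.3012, 0.0163]
ee_rot: [0.0, 0.0, 1.0, 0.0]
contact_force: [0.2, -0.6, 3.9]
gripper_width: 0.0149
finger_force: 30.0
```

>>> servo_tool(
  increments=[
    {"dp": [0, 0, -0.05], "yaw": 0},
    {"dp": [0, 0, -0.1], "yaw": 0},
    {"dp": [0, 0, -0.16], "yaw": 0},
    {"dp": [0, 0, -0.16], "yaw": 0},
    {"dp": [0, 0, -0.16], "yaw": 0},
  ],
)

```text
clock: 22.87
eef_pos: [0.3951, 0.3012, 0.0562]
ee_rot: [0.0, 0.0, 1.0, 0.0]
contact_force: [-0.3, -1.0, -0.5]
gripper_width: 0.0147
finger_force: 30.0
```

```bash
python3 - <<'E'
from h import *
plan(.6146,.3,.056)
im=manip.get_image("wrist"); cv2.imwrite("pics/w7.png",im[:,:,::-1])
E
```

```text
now [0.3951 0.3012 0.0562] cl 90.0 j6 -1.01 t 22.8667 w 0.0147 | dp [-0.8782 -0.0046  0.0016] yaw 0.0 rows 6.0 0.0
```

View pics/w7.png

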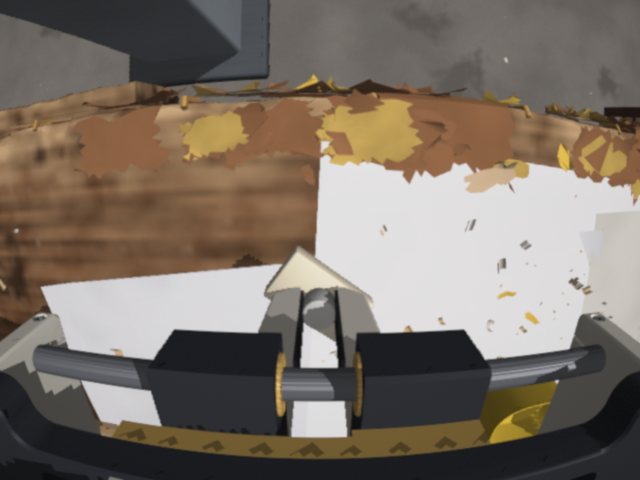

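>>> servo_tool(
  increments=[
    {"dp": [-0.14, 0, 0], "yaw": 0},
    {"dp": [-0.28, 0, 0], "yaw": 0},
    {"dp": [-0.42, 0, 0], "yaw": 0},
    {"dp": [-0.56, 0, 0], "yaw": 0},
    {"dp": [-0.7, 0, 0], "yaw": 0},
    {"dp": [-0.8, 0, 0], "yaw": 0},
    {"dp": [-0.86, 0, 0], "yaw": 0},
    {"dp": [-0.876, 0, 0], "yaw": 0},
    {"dp": [-0.876, 0, 0], "yaw": 0},
  ],
)

```text
clock: 23.67
eef_pos: [0.6137, 0.3006, 0.0545]
ee_rot: [-0.001, 0.0, 1.0, -0.0]
contact_force: [0.2, -0.5, -0.3]
gripper_width: 0.0146
finger_force: 30.0
```

>>> servo_tool(
  increments=[
    {"dp": [0, 0, 0.03], "yaw": 0},
    {"dp": [0, 0, 0.06], "yaw": 0},
    {"dp": [0, 0, 0.09], "yaw": 0},
    {"dp": [0, 0, 0.115], "yaw": 0},
    {"dp": [0, 0, 0.13], "yaw": 0},
    {"dp": [0, 0, 0.14], "yaw": 0},
    {"dp": [0, 0, 0.143], "yaw": 0},
    {"dp": [0, 0, 0.143], "yaw": 0},
  ],
)

```text
clock: 24.33
eef_pos: [0.6138, 0.3011, 0.0205]
ee_rot: [-0.0, -0.0, 1.0, 0.0]
contact_force: [0.5, -0.6, 0.0]
gripper_width: 0.0151
finger_force: 30.0
```

>>> servo_tool(
  increments=[
    {"dp": [0, 0, 0], "yaw": 0},
    {"dp": [0, 0, 0], "yaw": 0},
    {"dp": [0, 0, 0], "yaw": 0},
    {"dp": [0, 0, 0], "yaw": 0},
    {"dp": [0, 0, -0.05], "yaw": 0},
    {"dp": [0, 0, -0.15], "yaw": 0},
    {"dp": [0, 0, -0.3], "yaw": 0},
    {"dp": [0, 0, -0.45], "yaw": 0},
    {"dp": [0, 0, -0.6], "yaw": 0},
    {"dp": [0, 0, -0.6], "yaw": 0},
    {"dp": [0, 0, -0.6], "yaw": 0},
  ],
  jaw=0.35,
)

```text
clock: 25.25
eef_pos: [0.6149, 0.3015, 0.1738]
ee_rot: [0.002, 0.0, 1.0, 0.001]
contact_force: [-0.4, -0.6, -1.8]
gripper_width: 0.0326
finger_force: 0.0
```

```bash
python3 - <<'E'
from h import *
im=manip.get_image("wrist"); cv2.imwrite("pics/w8.png",im[:,:,::-1])
seg("wrist","pattern_a",.016)
E
```

```text
pattern_a wrist 0.61 [288. 194. 351. 251.] ctr 0.6097 0.3009 sides 50 @ 54 31 @ 144
pattern_a wrist 0.58 [190. 184. 244. 244.] ctr 0.6001 0.209 sides 30 @ 52 52 @ 142
pattern_a wrist 0.56 [456.  93. 552. 163.] ctr 0.5157 0.4753 sides 103 @ 90 67 @ 180
```

View pics/w8.png

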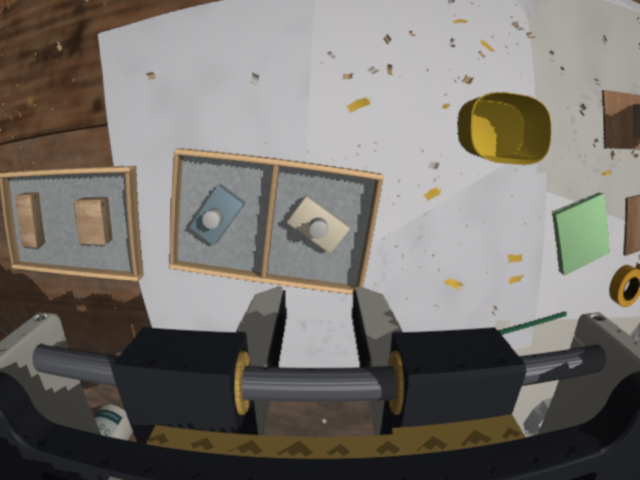

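Both patterns lie flat, pin up, in their bays: pins at about (211,218) and (318,228). The offcuts lie flat in the undivided tray at about (30,220) and (92,221), and the cup is in place. The tape was seen in the dish earlier.

```bash
python3 -c "
from cell import manip
print(manip.sign_off())"
```

```text
the job is handed in; nothing more can be done
None
```

I put all five parts in their trays and handed the job in at about 25 s on the robot's clock. The wrist pictures show the tape, offcuts and patterns lying flat, the sign-off returned no verdict, and the robot never went near the cup or scraper.

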